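Open the push-and-turn safety cap of the brush-cleaner can

TASK

Open the can of brush cleaner that stands in the grey bench holder: its cap is child-resistant, so push it down firmly and, keeping it pushed down, turn it anticlockwise (seen from above) until it comes up against its stop, then lift it off. Set the cap down gently, mouth down, in the middle of the empty white saucer so that it does not drip on the table. Push only as hard as the catch needs and do not force it against the stop, because the neck is thin; do not pull the can out of its holder, and leave the things around it where they are.

Things in the scene. Friction and masses are not known exactly. Their poses are not given: they have to be found in the camera images.
- cap: Grey plastic push-and-turn cap, loose, 60 g, 39 mm tall: a round skirt 56 mm across and 21 mm tall, on it a round fluted head 42 mm across and 18 mm tall, so a flat shoulder 7 mm wide runs round the head 21 mm above the mouth. Origin: centre of the mouth (lower rim), z up its axis. It starts locked on the can, origin at (0, 18, 132) mm in the can's frame: 4 mm above the neck's base plate.
- cap_head (a point): Centre of the cap's head, on its axis, 30 mm above its mouth. Grip the head from above at any yaw; fingertips may bear down on the shoulder. A disc spring in the cap resists: about 8 N of push where the cap begins to move, 3.5 N more per mm, about 20 N where the lugs pass the catch (3.5 mm down), 22 N where the rim meets the base plate (4 mm down, rigid).
- cap_lugs (a point): On the cap's axis, 4 mm above its mouth: top of three lugs inside, 20 mm off the axis, hooked under ledges of the neck. While up, catch teeth let the cap turn only 4 degrees. Kept down, it turns anticlockwise from above by 68 degrees to a solid stop (drag 0.1 to 0.2 N m); from 60 degrees to the stop the lugs are free, the spring lifts the cap 2 mm and it pulls straight up. Pulled sooner, it lifts the can.
- can: Rectangular plain metal tin with a paper label, loose, about 750 g, 66 mm (its x) by 110 mm (its y), 125 mm tall, standing in the holder with 2 mm of play all round. Origin: centre of its underside, z up. The neck's axis is at (0, 18) mm in its frame. A low wire loop, 11 mm tall, stands at the other end of its top.
- neck_plate: Round white plate, 58 mm across, at the foot of the can's neck and part of the can; the cap's rim meets it when pushed right down. Origin: on the neck's axis, at the plate's upper face, 128 mm above the can's underside. The neck stands 13 mm above it, 44 mm across its ledges. It is spoiled if the rim bears on the plate with over 6 N, or all contacts of cap and can (push, side and stop loads) add up to over 50 N.
- can_holder: Folded grey steel tray screwed to the table (fixed), 76 mm (its x) by 120 mm (its y) over its walls, 34 mm tall, floor 3 mm thick, with a screwed tab 20 mm long at each short end. It keeps the can from turning. Origin: centre of its underside, on the table.
- saucer: Empty round white saucer, loose, 70 g, 102 mm across, 10 mm tall at the rim, shallow: the cap's mouth rests about 7 mm above the table in it. Origin: centre of its underside, z up.
- water_dropper: Bystander: round green glazed water dropper, 71 mm across and tall. Origin: centre of its underside. Leave alone.
- paint_jar: Bystander: round paint jar with a lid, 50 mm across and 50 mm tall. Origin: centre of its underside. Leave alone.
- brush_bundle: Bystander: bundle of bamboo brushes lying on the table, 227 mm (its y) by 70 mm, 24 mm tall. Origin: centre of its underside. Leave alone.
- rice_bowl: Bystander: white rice bowl standing upside down, 128 mm across, 59 mm tall. Origin: centre of its underside. Leave alone.

How it is judged:
By the outcome, as a careful person would: the job done as asked, in the order asked, and still so for the second after the job is handed in, with the robot touching nothing.
It also fails if it takes over 67 s, if anything falls off the work surface, if the arm or the gripper's body presses on something with over 40 N, if the wrist force passes 120 N, or if a joint passes its speed limit or range.

ROBOT

A 7-joint arm with a two-finger parallel gripper is mounted at the origin on a cart in front of the work surface, level with it; the furniture and walls round the work are solid. World frame = base frame: x ahead of the robot, y to its left, z up, the work surface at z = 0. Lengths are in m, angles in rad, forces in N, time in s.
With the tool pointing down it reaches from about 0.425 to 0.8 m from the base axis. Payload 8.3 kg.
Tool frame: the origin (TCP) lies midway between the tips of the shut fingers; the grasp point (between the pads) lies 19 mm behind it; z points along the fingers, y is the line along which they close (so a half turn about z gives the same grasp; the last joint's range is limited). The gripper opens to 85 mm and grips with 20 to 120 N. Pads are 22 mm wide; open, the fingers measure 114 mm over their backs; the gripper's body (76 mm by 85 mm) begins 54 mm behind the grasp point. The pads swing forward as they close: fully open they stand 13 mm farther back than shut.
Start: joints at [1.198, 0.383, 0.016, 1.37, -0.006, 1.388, -0.046], TCP at [0.191, -0.595, 0.231] pointing down, gripper open.
Joint ranges: [-2.95, 2.95], [-0.25, 2.06], [-1.52, 1.56], [0.18, 2.33], [-1.44, 4.58], [0.02, 2.06], [-3.01, 3.01]. Speed limits (rad/s): [2.39, 2.39, 3.01, 3.01, 3.14, 3.14, 3.14].

INTERFACE

Orientations are given as a unit quaternion [x, y, z, w].
In Python, from cell import manip gives the robot as it stands. The module is installed in compiled form; this text tells all that it offers.
- The arm moves only by the tool send_rows, never from a script. Its arguments are lists of equal length, an entry for each row: "dp": the shift along the world's x, y, z as a fraction of full scale, a list of three; "spin": the turn about the world's z as a fraction of full scale; "jaw": the gripper command: -1 is fully open, 1 is shut, values between are in proportion. In form: {"dp": [[x, y, z], ...], "spin": [spin, ...], "jaw": [jaw, ...]}. A call has 1 to 12 rows; each row shifts and turns the commanded pose from where the row before left it; what a row does not reach is not made up. Full scale, the value 1, is 0.04 m for a shift and 0.08 rad for a turn. A row lasts 1/12 s, in which the tool goes at most 41.7 mm and 7.16 degrees, less where a joint would pass 70% of its speed; a pose out of reach is approached as far as the arm can. A call with a number of a shift or a turn outside -1 to 1 is refused whole. A call with a gripper value outside its range is refused whole. The fingers move at their own pace and stop on an object; "grip_force" is the grip in N (left out, the last holds). Time passes only in rows, so rows that do not move let the fingers close. It gives the time, the measured TCP pose, the force, the opening and the grip force at its end, in the units of the state.
- manip.state(): the state, without advancing time (a new reading comes with each control period).
- manip.capture(name): name is "scene" or "top" or "wrist"; returns the picture (384x512x3 uint8, red, green, blue); there is no depth.
- manip.calibration(name): a dict with "mtx" (3x3 intrinsics, pixels), "dist" ([k1, k2, p1, p2, k3] as OpenCV has them; the pictures are not rectified), "R" (3x3) and "t" (3): a world point X has camera coordinates R X + t. Camera axes: x right, y down, z forward; pixel columns grow to the right and rows downward; lengths in m; the calibration is good to about 2 mm. A picture is of the moment at which its call begins: read the wrist's pose just before it. calibration takes no time and is no camera call; for the wrist camera it gives the pose at the moment of the call.
- manip.job_done(): hands the job in; it is judged then, once.
The state is a dict: "t": time; "joint_pos": joint angles; "qd": joint speeds; "effort": joint torques, N m; "ee_pos": TCP position; "orientation": TCP orientation; "force": force on the tool from outside, world axes, zero at the start; "moment": the same for the moment, N m; "gripper_width": finger opening in m; "gripper_force": force on a finger pad.
Only numpy, scipy, OpenCV 4.12 (cv2) and the standard library are available. Lean on these libraries where they do the work, as an engineer would, in place of code of your own. Each camera call takes 0.05 s, during which the arm holds its last target. There are 200 camera calls.

## Working session

There is one attempt and no reset: what is moved stays moved. The work goes in short steps, Python scripts to look and compute and a tool call to move; the robot and the scene stay as the last step left them, time stands still between calls to the robot, and variables do not carry over. Pictures are saved under pics/ and viewed, at most 10 in all, crops included, and the job is handed in when it is done.

Besides the shell and the picture viewer there is one more tool, called after ">>>" by a JSON object that holds its "api" and its "payload". send_rows: Moves the arm, as the interface text tells. Shift numbers are shares of 0.04 m and turn numbers shares of 0.08 rad, none past 1 either way. Its arguments: {"type":"object","properties":{"dp":{"type":"array"},"spin":{"type":"array"},"jaw":{"type":"array"},"grip_force":{"type":"number"}},"required":["dp","spin","jaw"]}

```bash
mkdir -p pics; python3 - <<'E'
from cell import manip
import cv2,numpy as np
for n in("scene","top"):
    im=manip.capture(n); cv2.imwrite(f"pics/{n}0.png",im[:,:,::-1])
    c=manip.calibration(n); print(n,np.round(c["mtx"],1).tolist(),np.round(c["dist"],3),np.round(c["R"],3).tolist(),np.round(c["t"],3))
print(manip.state())
E
```

```text
scene [[397.3, 0.0, 260.7], [0.0, 397.3, 191.1], [0.0, 0.0, 1.0]] [-0.033  0.     0.     0.     0.   ] [[-0.787, -0.616, -0.014], [-0.47, 0.615, -0.634], [0.399, -0.492, -0.773]] [0.502 0.243 0.799]
top [[481.5, 0.0, 256.4], [0.0, 481.5, 186.4], [0.0, 0.0, 1.0]] [0.039 0.    0.    0.    0.   ] [[0.013, -1.0, 0.002], [-0.996, -0.013, -0.086], [0.086, -0.001, -0.996]] [0.13  0.551 1.313]
{'t': 0.1, 'joint_pos': array([ 1.19810449,  0.38416809,  0.01637698,  1.37103811, -0.00631015,
        1.38822077, -0.04649503]), 'qd': array([ 0.0008226 , -0.00225238,  0.00019806, -0.00329142,  0.00138226,
        0.00141764, -0.00064824]), 'effort': array([ 5.01780189e-03, -6.29127860e+01,  8.48809853e-01, -3.72757673e+01,
        1.69830053e-02,  1.04943200e-02, -6.66313554e-05]), 'ee_pos': array([ 0.19043657, -0.59480046,  0.23037512]), 'orientation': array([ 9.88022201e-01,  1.54309216e-01, -1.46360617e-04, -8.80625453e-04]), 'force': array([-0.73758832, -0.15903498, -0.47941042]), 'moment': array([ 0.03792018, -0.01398986,  0.00872754]), 'gripper_force': 0.0, 'gripper_width': 0.08535826138976049}
```

View pics/scene0.png

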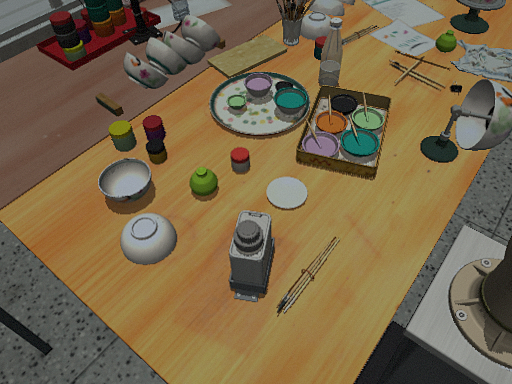

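View pics/top0.png

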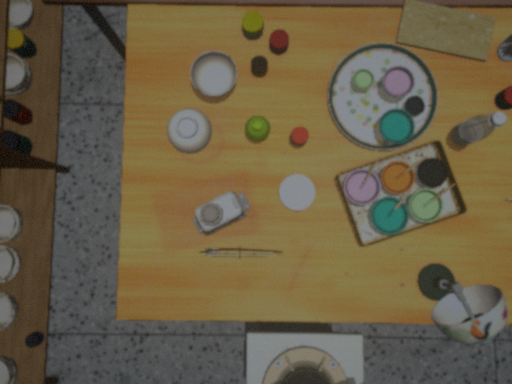

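The scene shows the capped can at about (250,232) and the saucer at (287,193). In the top view the cap is at about (211,213), the saucer at (297,192) and the brushes at (240,252). Next I'll enlarge both.

```bash
python3 - <<'E'
import cv2,numpy as np
a=cv2.imread("pics/top0.png")[180:245,185:250]; b=cv2.imread("pics/scene0.png")[205:305,220:285]
a=cv2.resize(a,(390,390),interpolation=cv2.INTER_CUBIC); b=cv2.resize(b,(390,600),interpolation=cv2.INTER_CUBIC)
o=np.zeros((600,790,3),np.uint8);o[:390,:390]=a;o[:,400:]=b
cv2.imwrite("pics/crop1.png",o)
# saucer ellipse fit
from cell import manip
for n,(u,v) in dict(top=(297,192),scene=(287,193)).items():
    im=cv2.imread(f"pics/{n}0.png"); 
    m=((im.min(2)>(150)) ).astype(np.uint8)
    k,l,s,c=cv2.connectedComponentsWithStats(m); i=l[v,u]; print(n,s[i],c[i])
E
```

```text
top [     0      0    512    384 196608] [255.5 191.5]
scene [267 177  40  31 954] [286.47484277 191.92976939]
```

View pics/crop1.png

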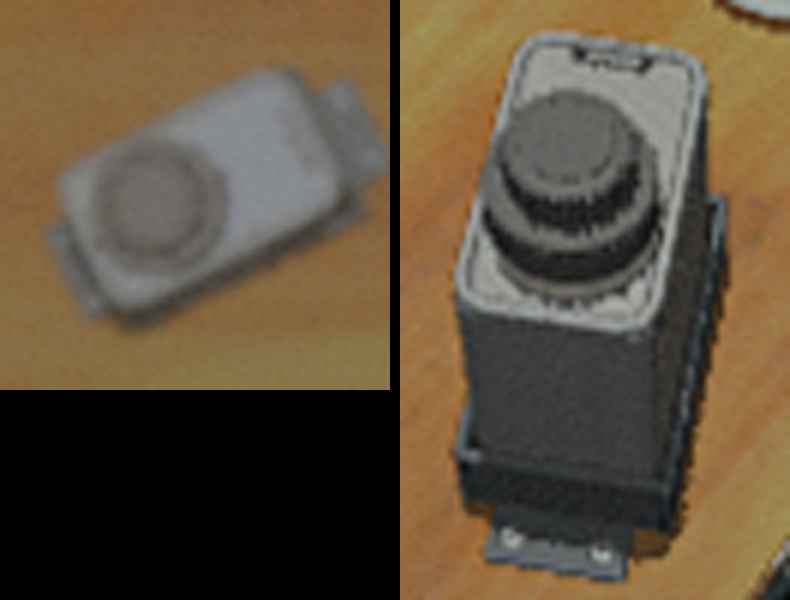

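The left crop (top view) has the cap centre at about (210.6,213.4) px. In the right crop (scene) the head's top face is at about (248.2,228.2) px, and the can is yawed.

```bash
cat > h.py <<'E'
from cell import manip
import cv2,numpy as np
def ray(n,uv,c=None):
    c=c or manip.calibration(n); R=np.array(c["R"]);t=np.array(c["t"])
    p=cv2.undistortPoints(np.array([[uv]],float),np.array(c["mtx"]),np.array(c["dist"]))[0,0]
    return -R.T@t, R.T@np.array([p[0],p[1],1])
def atz(n,uv,z,c=None):
    o,d=ray(n,uv,c); return o+d*(z-o[2])/d[2]
E
python3 - <<'E'
from h import *
print("cap",atz("top",(210.6,213.4),.172),atz("scene",(248.2,228.2),.174))
im=cv2.imread("pics/top0.png")
m=((im[:,:,0]>125)).astype(np.uint8)
k,l,s,c=cv2.connectedComponentsWithStats(m); i=l[192,297]; print(s[i],c[i])
print("saucer",atz("top",c[i],.009),atz("scene",(286.47,191.9),.009))
for uv in [(240,252),(283,253),(200,251)]: print("brush",atz("top",uv,.012))
for uv in [(257,127),(299,135),(189,131)]: print("by",atz("top",uv,.05))
# can axis: tabs ends
print(atz("top",(185+75/6,180+272/6),.003),atz("top",(185+355/6,180+130/6),.003))
E
```

```text
cap [0.46843305 0.24885018 0.172     ] [0.46690471 0.25112193 0.174     ]
[279 175  36  35 986] [296.68356998 191.87829615]
saucer [0.53660626 0.0240733  0.009     ] [0.53525961 0.02599254 0.009     ]
brush [0.36757656 0.18012701 0.012     ]
brush [0.36641524 0.06120539 0.012     ]
brush [0.36894801 0.29068609 0.012     ]
by [0.71083008 0.13777004 0.05      ]
by [0.69011676 0.02221331 0.05      ]
by [0.69701595 0.3241756  0.05      ]
[0.43954072 0.30041304 0.003     ] [0.50748684 0.17099661 0.003     ]
```

```bash
python3 - <<'E'
from h import *
def tri(a,b):
    o1,d1=ray("top",a);o2,d2=ray("scene",b)
    s=np.linalg.lstsq(np.c_[d1,-d2],o2-o1,rcond=None)[0]
    return o1+s[0]*d1,o2+s[1]*d2
print(tri((470,312),(487,112)))
print(tri((495,120),(336,24)))
print(atz("top",(436,282),0),atz("top",(495,285),.2),atz("top",(435,310),.2))
E
```

```text
(array([ 0.23683793, -0.39086164,  0.1407555 ]), array([ 0.2291514 , -0.39249917,  0.14271889]))
(array([ 0.70238508, -0.4359465 ,  0.20140013]), array([ 0.70016228, -0.43713489,  0.20147552]))
[ 0.29303815 -0.36217488  0.        ] [ 0.30961001 -0.42477338  0.2       ] [ 0.24935939 -0.28428864  0.2       ]
```

>>> {"api": "send_rows", "payload": {"dp": [[0, 0, 1], [0, 0, 1], [0, 0, 1], [0.6, 0.8, 0], [0.6, 0.8, 0], [0.6, 0.8, 0], [0.6, 0.8, 0], [0.6, 0.8, 0], [0.6, 0.8, 0], [0.6, 0.8, 0], [0.6, 0.8, 0], [0.6, 0.8, 0]], "spin": [0, 0, 0, 0, 0, 0, 0, 0, 0, 0, 0, 0], "jaw": [-1, -1, -1, -1, -1, -1, -1, -1, -1, -1, -1, -1]}}

```text
t: 1.1
ee_pos: [0.4072, -0.3054, 0.3511]
orientation: [0.988, 0.154, -0.0, -0.0]
force: [1.2, -1.4, -0.2]
gripper_width: 0.0855
gripper_force: 0.0
```

>>> {"api": "send_rows", "payload": {"dp": [[0.1, 0.98, 0], [0.1, 0.98, 0], [0.1, 0.98, 0], [0.1, 0.98, 0], [0.1, 0.98, 0], [0.1, 0.98, 0], [0.1, 0.98, 0], [0.1, 0.98, 0], [0.1, 0.98, 0], [0.1, 0.98, 0], [0.1, 0.98, 0], [0.1, 0.98, 0]], "spin": [0, 0, 0, 0, 0, 0, 0, 0, 0, 0, 0, 0], "jaw": [-1, -1, -1, -1, -1, -1, -1, -1, -1, -1, -1, -1]}}

```text
t: 2.1
ee_pos: [0.4542, 0.165, 0.3513]
orientation: [0.988, 0.154, 0.0, 0.0]
force: [1.4, -0.1, -0.0]
gripper_width: 0.0851
gripper_force: 0.0
```

>>> {"api": "send_rows", "payload": {"dp": [[0.1, 0.9, -0.4], [0.1, 0.9, -0.4], [0.1, 0.3, -0.4], [0, 0, -0.2], [0, 0, 0], [0, 0, 0]], "spin": [0, 0, 0, 0, 0, 0], "jaw": [-1, -1, -1, -1, -1, -1]}}

```text
t: 2.6
ee_pos: [0.4667, 0.246, 0.2951]
orientation: [0.988, 0.154, -0.001, 0.0]
force: [0.2, -0.0, 0.5]
gripper_width: 0.0855
gripper_force: 0.0
```

```bash
python3 - <<'E'
from h import *
c=manip.calibration("wrist"); im=manip.capture("wrist"); cv2.imwrite("pics/w1.png",im[:,:,::-1])
import pickle; pickle.dump(c,open("w1.pkl","wb"))
s=manip.state(); print(s["ee_pos"],s["joint_pos"],s["orientation"],s["force"],s["moment"]); print(c)
E
```

```text
[0.46706822 0.24592317 0.29582614] [ 0.11718385  0.22577477 -0.79000114  1.49521491  0.1609258   1.48705058
 -1.93639131] [9.88171106e-01 1.53354988e-01 2.19154168e-04 2.54702397e-04] [-0.26543863  0.19710377  0.52096212] [-0.02309934 -0.03030687  0.00559508]
{'mtx': array([[274.5328003 ,   0.        , 251.06029684],
       [  0.        , 274.5328003 , 195.80481026],
       [  0.        ,   0.        ,   1.        ]]), 'dist': array([-0.05308209,  0.        ,  0.        ,  0.        ,  0.        ]), 'R': array([[ 3.03443055e-01, -9.52849574e-01, -5.22813021e-05],
       [-8.99443026e-01, -2.86453396e-01,  3.30070742e-01],
       [-3.14522742e-01, -1.00110650e-01, -9.43956197e-01]]), 't': array([0.09359776, 0.42467474, 0.61149836])}
```

View pics/w1.png

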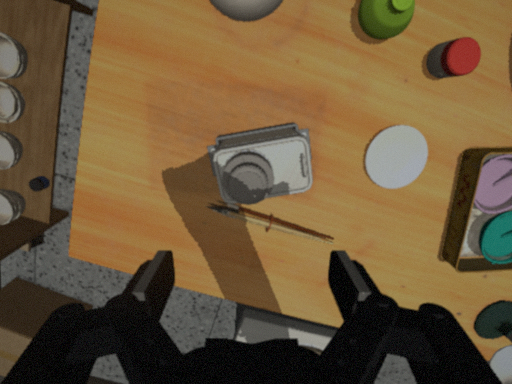

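The wrist view shows the cap at about (247,178), the saucer at (397,156), and the brushes running from (210,207) to (332,240). I'll overlay the model circles to check the estimates.

```bash
cat >> h.py <<'E'
def proj(c,P): return cv2.projectPoints(np.asarray(P,float),cv2.Rodrigues(np.array(c["R"]))[0],np.array(c["t"]),np.array(c["mtx"]),np.array(c["dist"]))[0][:,0]
def circ(x,y,z,r):
    a=np.linspace(0,2*np.pi,40); return np.c_[x+r*np.cos(a),y+r*np.sin(a),0*a+z]
def view(im,c,circles,roi,k):
    x,y,w,h=roi; o=cv2.resize(im[y:y+h,x:x+w],None,fx=k,fy=k,interpolation=cv2.INTER_CUBIC)
    for C,col in circles:
        p=((proj(c,circ(*C))-[x,y]+.5)*k*8).astype(np.int32); cv2.polylines(o,[p],True,col,1,cv2.LINE_AA,3)
    return o
E
python3 - <<'E'
from h import *
import pickle
c=pickle.load(open("w1.pkl","rb"));im=cv2.imread("pics/w1.png")
G=(0,255,0);R=(0,0,255)
X,Y=.4675,.250
L=[((X,Y,.174,.021),G),((X,Y,.156,.028),R),((X,Y,.131,.029),(255,0,0))]
a=view(im,c,L,(205,110,115,100),4)
b=view(cv2.imread("pics/scene0.png"),manip.calibration("scene"),L,(225,205,60,60),4)
t=view(cv2.imread("pics/top0.png"),manip.calibration("top"),L,(185,180,60,60),4)
o=np.zeros((580,720,3),np.uint8);o[:400,:460]=a;o[:240,470:710]=b;o[250:490,470:710]=t
cv2.imwrite("pics/ov.png",o)
m=(im.min(2)>130).astype(np.uint8);k,l,s,cc=cv2.connectedComponentsWithStats(m);i=l[156,397];print(s[i],cc[i],atz("",cc[i],.009,c))
E
```

```text
[ 366  125   62   64 3022] [396.42918597 156.42620781] [0.537285   0.02553709 0.009     ]
```

View pics/ov.png

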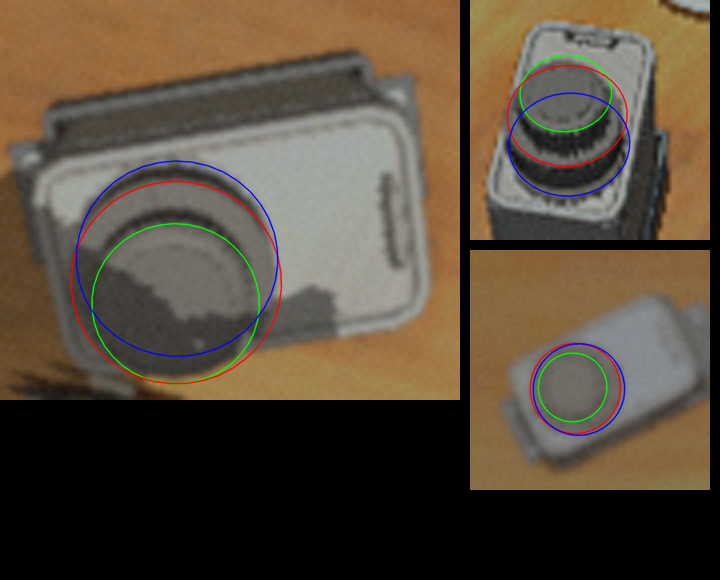

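The overlays at (0.4675, 0.250) fit the head and shoulder well in all three views. The saucer is at (0.5365, 0.0255).

>>> {"api": "send_rows", "payload": {"dp": [[0, 0.1, -0.8], [0, 0, -0.8], [0, 0, -0.6], [0, 0, -0.4], [0, 0, -0.2], [0, 0, 0], [0, 0, 0], [0, 0, 0], [0, 0, 0]], "spin": [0, 0, 0, 0, 0, 0, 0, 0, 0], "jaw": [-0.15, -0.15, -0.15, -0.15, -0.15, -0.15, -0.15, -0.15, -0.15], "grip_force": 30}}

```text
t: 3.4
ee_pos: [0.4674, 0.2515, 0.1849]
orientation: [0.988, 0.154, 0.001, -0.0]
force: [-0.4, -0.0, -0.1]
gripper_width: 0.0494
gripper_force: 0.0
```

```bash
python3 - <<'E'
from h import *
c=manip.calibration("wrist"); im=manip.capture("wrist")[:,:,::-1].copy()
X,Y=.4675,.250
L=[((X,Y,.174,.021),(0,255,0)),((X,Y,.156,.028),(0,0,255))]
cv2.imwrite("pics/w2.png",view(im,c,L,(120,130,280,254),2))
s=manip.state(); print(s["ee_pos"],s["orientation"],s["gripper_width"],s["force"],s["moment"])
E
```

```text
[0.46724371 0.25149112 0.18462896] [ 9.88042771e-01  1.54175885e-01  1.10489943e-03 -2.42551082e-04] 0.049117051246460645 [ 0.52998904  0.18225133 -0.02488186] [-0.04143755  0.01001515  0.00253855]
```

View pics/w2.png

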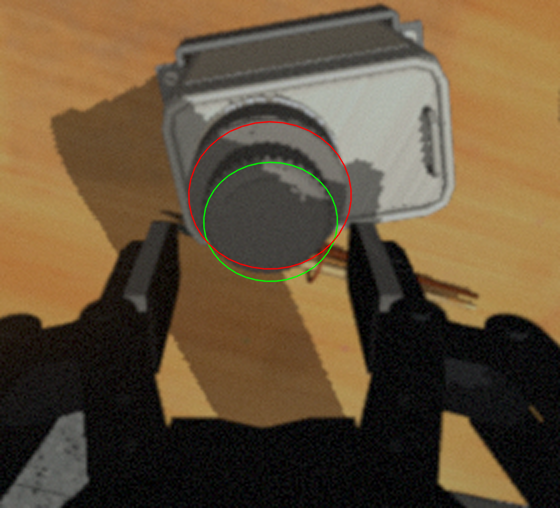

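The cap head is at about (270,220) in this crop and the finger midpoint is at about x=264. That means a shift of about 1.6 mm; then I descend.

>>> {"api": "send_rows", "payload": {"dp": [[0.04, -0.04, -0.1], [0, 0, -0.15], [0, 0, -0.1], [0, 0, -0.1], [0, 0, -0.05], [0, 0, 0], [0, 0, 0]], "spin": [0, 0, 0, 0, 0, 0, 0], "jaw": [-0.15, -0.15, -0.15, -0.15, -0.15, -0.15, -0.15]}}

```text
t: 4.03
ee_pos: [0.4681, 0.2496, 0.1631]
orientation: [0.988, 0.154, -0.0, -0.0]
force: [-0.7, -0.4, -0.0]
gripper_width: 0.049
gripper_force: 0.0
```

>>> {"api": "send_rows", "payload": {"dp": [[0, 0, -0.05], [0, 0, -0.05], [0, 0, 0]], "spin": [0, 0, 0], "jaw": [-0.15, -0.15, -0.15]}}

```text
t: 4.28
ee_pos: [0.4681, 0.2495, 0.159]
orientation: [0.988, 0.154, -0.0, 0.0]
force: [-0.3, -1.0, 0.2]
gripper_width: 0.0487
gripper_force: 0.0
```

>>> {"api": "send_rows", "payload": {"dp": [[0, 0, -0.05], [0, 0, 0]], "spin": [0, 0], "jaw": [-0.15, -0.15]}}

```text
t: 4.45
ee_pos: [0.4681, 0.2495, 0.157]
orientation: [0.988, 0.154, -0.0, 0.0]
force: [0.6, -0.6, -0.3]
gripper_width: 0.0491
gripper_force: 0.0
```

>>> {"api": "send_rows", "payload": {"dp": [[0, 0, -0.03], [0, 0, 0]], "spin": [0, 0], "jaw": [-0.15, -0.15]}}

```text
t: 4.62
ee_pos: [0.4681, 0.2495, 0.1559]
orientation: [0.988, 0.154, -0.0, 0.0]
force: [-0.4, 1.3, 0.4]
gripper_width: 0.0496
gripper_force: 0.0
```

>>> {"api": "send_rows", "payload": {"dp": [[0, 0, -0.03], [0, 0, 0]], "spin": [0, 0], "jaw": [-0.15, -0.15]}}

```text
t: 4.78
ee_pos: [0.4681, 0.2495, 0.1547]
orientation: [0.988, 0.154, -0.0, -0.0]
force: [1.1, -0.8, -0.4]
gripper_width: 0.0493
gripper_force: 0.0
```

>>> {"api": "send_rows", "payload": {"dp": [[0, 0, -0.04], [0, 0, 0]], "spin": [0, 0], "jaw": [-0.15, -0.15]}}

```text
t: 4.95
ee_pos: [0.4683, 0.2497, 0.1534]
orientation: [0.988, 0.154, 0.0, -0.0]
force: [-0.6, -0.2, 0.2]
gripper_width: 0.0489
gripper_force: 0.2
```

>>> {"api": "send_rows", "payload": {"dp": [[0, 0, -0.03], [0, 0, 0]], "spin": [0, 0], "jaw": [-0.15, -0.15]}}

```text
t: 5.12
ee_pos: [0.4684, 0.2498, 0.1528]
orientation: [0.988, 0.154, 0.0, -0.0]
force: [-2.2, -1.4, 9.0]
gripper_width: 0.0493
gripper_force: 4.5
```

>>> {"api": "send_rows", "payload": {"dp": [[0, 0, 0.06], [0, 0, 0], [0, 0, 0], [0, 0, 0], [0, 0, 0]], "spin": [0, 0, 0, 0, 0], "jaw": [-0.15, 0, 0.1, 0.2, 0.2], "grip_force": 20}}

```text
t: 5.53
ee_pos: [0.4683, 0.2503, 0.1549]
orientation: [0.988, 0.155, 0.0, -0.0]
force: [-1.1, 2.0, 5.6]
gripper_width: 0.0412
gripper_force: 21.2
```

>>> {"api": "send_rows", "payload": {"dp": [[0, 0, 0], [0, 0, 0], [0, 0, 0]], "spin": [0, 0, 0], "jaw": [0.6, 0.6, 0.6], "grip_force": 60}}

```text
t: 5.78
ee_pos: [0.4683, 0.2503, 0.1552]
orientation: [0.988, 0.155, 0.001, -0.0]
force: [-2.4, 1.2, 7.4]
gripper_width: 0.0403
gripper_force: 59.4
```

>>> {"api": "send_rows", "payload": {"dp": [[0, 0, -0.03], [0, 0, 0], [0, 0, 0]], "spin": [0, 0, 0], "jaw": [0.6, 0.6, 0.6]}}

```text
t: 6.03
ee_pos: [0.4683, 0.2503, 0.1543]
orientation: [0.988, 0.155, 0.001, -0.0]
force: [-2.9, 0.7, 10.3]
gripper_width: 0.0403
gripper_force: 59.7
```

>>> {"api": "send_rows", "payload": {"dp": [[0, 0, -0.03], [0, 0, -0.02], [0, 0, 0], [0, 0, 0]], "spin": [0, 0, 0, 0], "jaw": [0.6, 0.6, 0.6, 0.6]}}

```text
t: 6.37
ee_pos: [0.4685, 0.2504, 0.1528]
orientation: [0.988, 0.155, 0.001, -0.0]
force: [-4.8, -1.4, 15.7]
gripper_width: 0.0401
gripper_force: 60.1
```

>>> {"api": "send_rows", "payload": {"dp": [[0, 0, -0.02], [0, 0, 0], [0, 0, 0]], "spin": [0, 0, 0], "jaw": [0.6, 0.6, 0.6]}}

```text
t: 6.62
ee_pos: [0.4686, 0.2505, 0.1523]
orientation: [0.988, 0.155, 0.001, -0.0]
force: [-5.1, -0.3, 16.7]
gripper_width: 0.0401
gripper_force: 60.3
```

>>> {"api": "send_rows", "payload": {"dp": [[-0.015, 0, -0.03], [0, 0, 0], [0, 0, 0]], "spin": [0, 0, 0], "jaw": [0.6, 0.6, 0.6]}}

```text
t: 6.87
ee_pos: [0.4684, 0.2504, 0.1516]
orientation: [0.988, 0.154, 0.002, -0.0]
force: [-4.4, -2.2, 19.8]
gripper_width: 0.0399
gripper_force: 60.7
```

```bash
python3 - <<'E'
from cell import manip
s=manip.state(); print(s)
E
```

```text
{'t': 6.8667, 'joint_pos': array([ 0.08661395,  0.32656941, -0.76963873,  1.71845496,  0.24392932,
        1.19175525, -2.00777613]), 'qd': array([ 3.93174879e-04,  2.61854472e-04, -1.30724536e-05, -1.24501843e-03,
        3.34890612e-04,  2.05905220e-04,  6.84380808e-04]), 'effort': array([ 3.04623283e-01, -3.81910980e+01, -5.71931317e+00, -2.85360610e+01,
        5.79559598e-01, -1.72420822e+00, -5.99310006e-03]), 'ee_pos': array([0.46843504, 0.25042926, 0.15158129]), 'orientation': array([ 9.88005480e-01,  1.54409735e-01,  1.65764519e-03, -2.39759662e-04]), 'force': array([-4.35753167, -2.18802715, 19.76623687]), 'moment': array([-0.44335408,  1.00034658,  0.02464396]), 'gripper_force': 60.654369592666626, 'gripper_width': 0.03993996865053268}
```

>>> {"api": "send_rows", "payload": {"dp": [[-0.02, 0, -0.015], [0, 0, 0], [0, 0, 0]], "spin": [0, 0, 0], "jaw": [0.6, 0.6, 0.6]}}

```text
t: 7.12
ee_pos: [0.4683, 0.2504, 0.1513]
orientation: [0.988, 0.154, 0.002, -0.0]
force: [-3.0, -2.2, 21.3]
gripper_width: 0.04
gripper_force: 60.7
```

>>> {"api": "send_rows", "payload": {"dp": [[0, 0, 0], [0, 0, 0], [0, 0, 0], [0, 0, 0], [0, 0, 0], [0, 0, 0]], "spin": [0.4, 0.4, 0.4, 0.4, 0, 0], "jaw": [0.6, 0.6, 0.6, 0.6, 0.6, 0.6]}}

```text
t: 7.62
ee_pos: [0.4687, 0.2504, 0.1514]
orientation: [0.976, 0.217, 0.003, -0.0]
force: [-2.4, -2.0, 20.6]
gripper_width: 0.0397
gripper_force: 60.9
```

```bash
cat > st.py <<'E'
from cell import manip
import numpy as np
s=manip.state(); q=s["orientation"]
print(round(s["t"],2),"yaw turn deg",round(np.degrees(-2*np.arctan2(q[1],q[0])*-1)-17.7,2),"p",s["ee_pos"].round(4),"F",s["force"].round(1),"M",s["moment"].round(3),"q7",s["joint_pos"][6].round(2),"w",round(s["gripper_width"],4))
E
python3 st.py
```

```text
7.62 yaw turn deg 7.37 p [0.4687 0.2504 0.1514] F [-2.4 -2.  20.6] M [-0.313  0.33   0.027] q7 -1.89 w 0.0397
```

>>> {"api": "send_rows", "payload": {"dp": [[0, 0, 0], [0, 0, 0], [0, 0, 0], [0, 0, 0], [0, 0, 0], [0, 0, 0], [0, 0, 0], [0, 0, 0], [0, 0, 0], [0, 0, 0]], "spin": [0.5, 0.5, 0.5, 0.5, 0.5, 0.5, 0.5, 0.5, 0.5, 0.5], "jaw": [0.6, 0.6, 0.6, 0.6, 0.6, 0.6, 0.6, 0.6, 0.6, 0.6]}}

```text
t: 8.45
ee_pos: [0.4692, 0.2506, 0.1516]
orientation: [0.913, 0.407, 0.003, 0.0]
force: [0.1, -0.8, 19.4]
gripper_width: 0.04
gripper_force: 60.9
```

```bash
python3 st.py
```

```text
8.45 yaw turn deg 30.37 p [0.4692 0.2506 0.1516] F [ 0.1 -0.8 19.4] M [-0.195 -0.006 -0.144] q7 -1.51 w 0.04
```

>>> {"api": "send_rows", "payload": {"dp": [[0, 0, -0.015], [0, 0, 0], [0, 0, 0], [0, 0, 0], [0, 0, 0], [0, 0, 0], [0, 0, 0], [0, 0, 0], [0, 0, 0]], "spin": [0.6, 0.6, 0.6, 0.6, 0.6, 0.6, 0.6, 0.6, 0.6], "jaw": [0.6, 0.6, 0.6, 0.6, 0.6, 0.6, 0.6, 0.6, 0.6]}}

```text
t: 9.2
ee_pos: [0.4695, 0.2508, 0.1512]
orientation: [0.805, 0.594, 0.003, 0.001]
force: [0.4, -0.0, 20.7]
gripper_width: 0.0402
gripper_force: 61.2
```

```bash
python3 st.py
```

```text
9.2 yaw turn deg 55.13 p [0.4695 0.2508 0.1512] F [ 0.4 -0.  20.7] M [-0.19  -0.152 -0.11 ] q7 -1.11 w 0.0402
```

>>> {"api": "send_rows", "payload": {"dp": [[0, 0, 0], [0, 0, 0], [0, 0, 0], [0, 0, 0], [0, 0, 0], [0, 0, 0]], "spin": [0.3, 0.3, 0.3, 0.3, 0.3, 0.3], "jaw": [0.6, 0.6, 0.6, 0.6, 0.6, 0.6]}}

```text
t: 9.7
ee_pos: [0.4695, 0.2509, 0.1512]
orientation: [0.76, 0.65, 0.003, 0.001]
force: [0.8, -0.8, 21.5]
gripper_width: 0.04
gripper_force: 61.1
```

```bash
python3 st.py
```

```text
9.7 yaw turn deg 63.32 p [0.4695 0.2509 0.1512] F [ 0.8 -0.8 21.5] M [-0.119 -0.136 -0.128] q7 -0.98 w 0.04
```

Small steps towards the stop.

>>> {"api": "send_rows", "payload": {"dp": [[0, 0, 0], [0, 0, 0]], "spin": [0.2, 0.2], "jaw": [0.6, 0.6]}}

```text
t: 9.87
ee_pos: [0.4695, 0.2508, 0.1512]
orientation: [0.75, 0.661, 0.003, 0.001]
force: [0.3, -1.4, 21.3]
gripper_width: 0.0402
gripper_force: 61.0
```

```bash
python3 st.py
```

```text
9.87 yaw turn deg 65.13 p [0.4695 0.2508 0.1512] F [ 0.3 -1.4 21.3] M [-0.229 -0.082 -0.306] q7 -0.95 w 0.0402
```

>>> {"api": "send_rows", "payload": {"dp": [[0, 0, 0], [0, 0, 0]], "spin": [0.15, 0.15], "jaw": [0.6, 0.6]}}

```text
t: 10.03
ee_pos: [0.4694, 0.2507, 0.1512]
orientation: [0.742, 0.67, 0.003, 0.001]
force: [0.0, -1.0, 21.6]
gripper_width: 0.0399
gripper_force: 61.1
```

```bash
python3 st.py
```

```text
10.03 yaw turn deg 66.47 p [0.4694 0.2507 0.1512] F [ 0.  -1.  21.6] M [-0.316 -0.018 -0.325] q7 -0.93 w 0.0399
```

The moment step shows the stop has been reached. I'll ease back slightly, then let the cap rise.

>>> {"api": "send_rows", "payload": {"dp": [[0, 0, 0], [0, 0, 0.02], [0, 0, 0.04], [0, 0, 0.04], [0, 0, 0.04], [0, 0, 0.04], [0, 0, 0]], "spin": [-0.25, 0, 0, 0, 0, 0, 0], "jaw": [0.6, 0.6, 0.6, 0.6, 0.6, 0.6, 0.6]}}

```text
t: 10.62
ee_pos: [0.468, 0.2498, 0.1561]
orientation: [0.749, 0.663, 0.001, 0.0]
force: [3.1, 1.0, 5.4]
gripper_width: 0.0398
gripper_force: 59.9
```

```bash
python3 st.py
```

```text
10.62 yaw turn deg 65.34 p [0.468  0.2498 0.1561] F [3.1 1.  5.4] M [ 0.195 -0.699 -0.033] q7 -0.94 w 0.0398
```

>>> {"api": "send_rows", "payload": {"dp": [[0.01, 0, 0.05], [0.01, 0, 0.05], [0, 0, 0.05], [0, 0, 0]], "spin": [0, 0, 0, 0], "jaw": [0.6, 0.6, 0.6, 0.6]}}

```text
t: 10.95
ee_pos: [0.4674, 0.2493, 0.1611]
orientation: [0.749, 0.663, -0.0, -0.0]
force: [1.7, -0.5, -0.6]
gripper_width: 0.0399
gripper_force: 60.5
```

```bash
python3 st.py
```

```text
10.95 yaw turn deg 65.36 p [0.4674 0.2493 0.1611] F [ 1.7 -0.5 -0.6] M [ 0.158 -0.44  -0.013] q7 -0.94 w 0.0399
```

>>> {"api": "send_rows", "payload": {"dp": [[0, 0, 0.1], [0, 0, 0.1], [0, 0, 0.1], [0, 0, 0.1], [0, 0, 0.3], [0, 0, 0.6], [0, 0, 0.6], [0, 0, 0.3], [0, 0, 0]], "spin": [0, 0, 0, 0, 0, 0, 0, 0, 0], "jaw": [0.6, 0.6, 0.6, 0.6, 0.6, 0.6, 0.6, 0.6, 0.6]}}

```text
t: 11.7
ee_pos: [0.4686, 0.2508, 0.2527]
orientation: [0.749, 0.663, 0.002, 0.001]
force: [0.4, -0.4, -1.0]
gripper_width: 0.0399
gripper_force: 60.7
```

```bash
python3 st.py; python3 - <<'E'
from h import *
a=manip.capture("scene")[:,:,::-1]; b=manip.capture("top")[:,:,::-1]
a=cv2.resize(a[110:310,190:310],(360,600));b=cv2.resize(b[140:270,180:330],(430,373))
o=np.zeros((600,800,3),np.uint8);o[:,:360]=a;o[:373,370:]=b;cv2.imwrite("pics/l1.png",o)
E
```

```text
11.7 yaw turn deg 65.38 p [0.4686 0.2508 0.2527] F [ 0.4 -0.4 -1. ] M [ 0.031 -0.002  0.013] q7 -0.89 w 0.0399
```

View pics/l1.png

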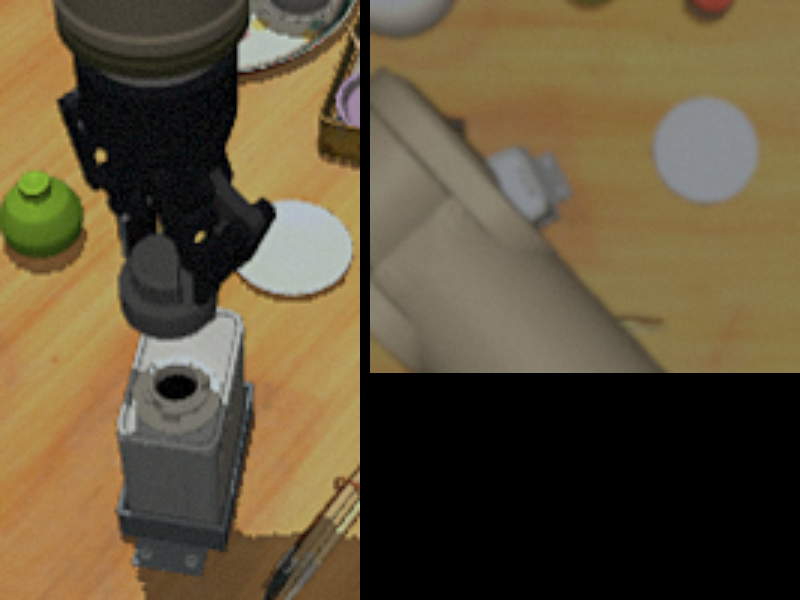

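The left crop (scene view) shows the cap lifted clear in the gripper at about (165,285), the neck bare at (178,390) and the can still in its holder. The saucer in the right crop is at (706,150).

>>> {"api": "send_rows", "payload": {"dp": [[0.25, -0.85, 0], [0.25, -0.85, 0], [0.25, -0.85, 0], [0.25, -0.85, 0], [0.25, -0.85, 0], [0.25, -0.85, 0], [0.2, -0.53, -0.3], [0, 0, -0.7], [0, 0, -0.7], [0, 0, -0.7], [0, 0, -0.5], [0, 0, 0]], "spin": [0, 0, 0, 0, 0, 0, 0, 0, 0, 0, 0, 0], "jaw": [0.6, 0.6, 0.6, 0.6, 0.6, 0.6, 0.6, 0.6, 0.6, 0.6, 0.6, 0.6]}}

```text
t: 12.8
ee_pos: [0.5317, 0.0235, 0.1276]
orientation: [0.749, 0.663, -0.003, -0.003]
force: [-0.9, -0.5, -0.9]
gripper_width: 0.0404
gripper_force: 60.7
```

```bash
python3 st.py; python3 - <<'E'
from h import *
c=manip.calibration("wrist"); im=manip.capture("wrist")[:,:,::-1].copy()
s=manip.state()["ee_pos"]; S=(.5365,.0255)
L=[((*S,.010,.051),(0,255,0)),((s[0],s[1],s[2]-.02,.028),(0,0,255)),((s[0],s[1],s[2]+.019,.021),(255,0,0))]
cv2.imwrite("pics/w3.png",view(im,c,L,(110,80,300,300),2))
E
```

```text
12.8 yaw turn deg 65.37 p [0.5317 0.0235 0.1276] F [-0.9 -0.5 -0.9] M [0.022 0.048 0.063] q7 -0.49 w 0.0404
```

View pics/w3.png

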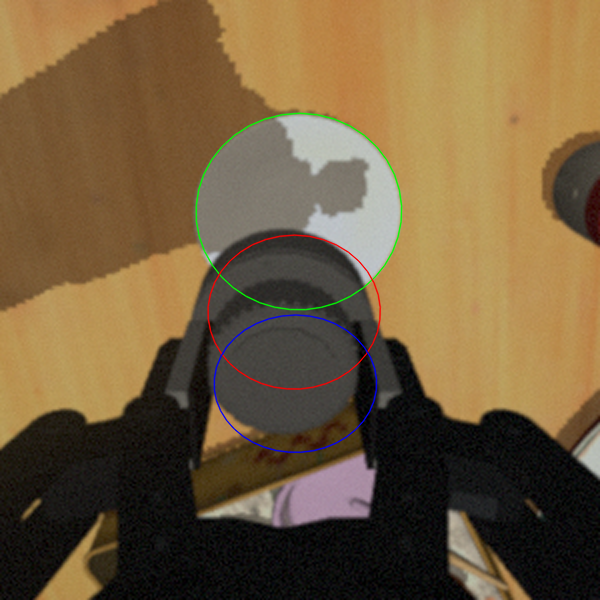

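The green ring matches the saucer exactly. The arm was still settling between the calibration and the state reading, so I'll re-read the state.

```bash
python3 st.py; python3 - <<'E'
from h import *
s=manip.state();c=manip.calibration("wrist")
e=s["ee_pos"]; print(proj(c,[[e[0],e[1],e[2]+d] for d in(-.02,.001,.019)]), [np.ptp(proj(c,circ(e[0],e[1],e[2]+d,r)),axis=0)*2 for d,r in((-.02,.028),(.019,.021))])
E
```

```text
12.85 yaw turn deg 65.39 p [0.5332 0.024  0.1303] F [ 0.3 -0.3 -0.1] M [ 0.036 -0.032  0.059] q7 -0.49 w 0.0398
[[254.12619754 236.43371639]
 [254.26257194 253.11506673]
 [254.40748007 270.98975382]] [array([169.32793949, 151.72459888]), array([158.98304735, 135.06622712])]
```

>>> {"api": "send_rows", "payload": {"dp": [[0, 0, 0], [0, 0, -0.3], [0, 0, -0.3], [0, 0, 0], [0, 0, 0], [0, 0, 0]], "spin": [0, 0, 0, 0, 0, 0], "jaw": [0.6, 0.6, 0.6, 0.6, 0.6, 0.6]}}

```text
t: 13.35
ee_pos: [0.5357, 0.0244, 0.1095]
orientation: [0.749, 0.663, 0.0, -0.0]
force: [0.6, -0.6, -1.2]
gripper_width: 0.0403
gripper_force: 60.7
```

```bash
python3 st.py; python3 - <<'E'
from h import *
c=manip.calibration("wrist"); s=manip.state()["ee_pos"]; im=manip.capture("wrist")[:,:,::-1].copy()
L=[((.5365,.0255,.010,.051),(0,255,0)),((s[0],s[1],s[2]-.02,.028),(0,0,255)),((s[0],s[1],s[2]+.019,.021),(255,0,0)),((s[0],s[1],s[2]+.001,.028),(0,255,255))]
cv2.imwrite("pics/w4.png",view(im,c,L,(110,80,300,300),2))
E
python3 st.py
```

```text
13.35 yaw turn deg 65.37 p [0.5357 0.0244 0.1095] F [ 0.6 -0.6 -1.2] M [-0.042 -0.003 -0.025] q7 -0.51 w 0.0403
13.4 yaw turn deg 65.38 p [0.5358 0.0245 0.1097] F [-0.3 -0.1 -0.3] M [ 0.023 -0.023 -0.009] q7 -0.51 w 0.0402
```

View pics/w4.png

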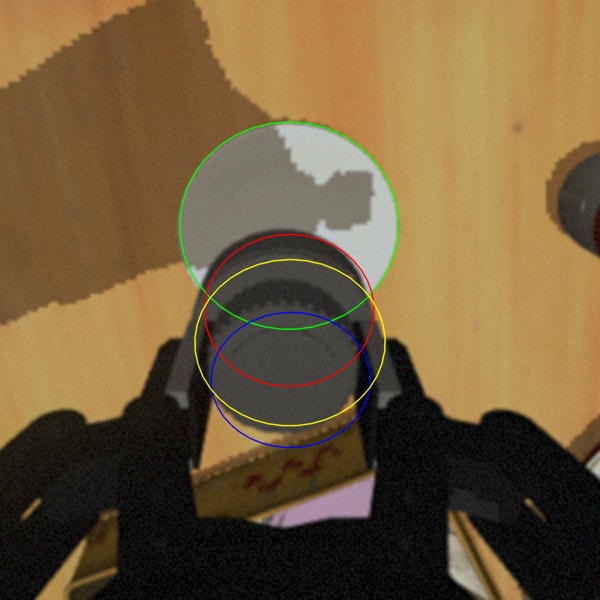

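The cap in hand sits about 1 mm left of and 2 mm above the TCP in the image, so I'll correct by (+1.6, −0.8) mm and descend.

>>> {"api": "send_rows", "payload": {"dp": [[0.04, -0.02, -0.4], [0, 0, -0.5], [0, 0, -0.5], [0, 0, -0.3], [0, 0, -0.1], [0, 0, 0], [0, 0, 0], [0, 0, 0]], "spin": [0, 0, 0, 0, 0, 0, 0, 0], "jaw": [0.6, 0.6, 0.6, 0.6, 0.6, 0.6, 0.6, 0.6]}}

```text
t: 14.07
ee_pos: [0.5381, 0.0238, 0.0385]
orientation: [0.749, 0.663, 0.001, 0.001]
force: [-0.0, -0.2, -0.3]
gripper_width: 0.0398
gripper_force: 60.7
```

>>> {"api": "send_rows", "payload": {"dp": [[0, 0, -0.05], [0, 0, -0.03], [0, 0, 0]], "spin": [0, 0, 0], "jaw": [0.6, 0.6, 0.6]}}

```text
t: 14.32
ee_pos: [0.5373, 0.0235, 0.0342]
orientation: [0.749, 0.663, 0.0, 0.0]
force: [-0.0, 0.5, -1.2]
gripper_width: 0.04
gripper_force: 60.7
```

>>> {"api": "send_rows", "payload": {"dp": [[0, 0, -0.04], [0, 0, -0.04], [0, 0, -0.04], [0, 0, 0], [0, 0, 0]], "spin": [0, 0, 0, 0, 0], "jaw": [0.6, 0.6, 0.6, 0.6, 0.6]}}

```text
t: 14.73
ee_pos: [0.5371, 0.0236, 0.0291]
orientation: [0.749, 0.663, -0.0, -0.0]
force: [-0.3, 0.2, -0.2]
gripper_width: 0.0401
gripper_force: 60.7
```

>>> {"api": "send_rows", "payload": {"dp": [[0, 0, -0.02], [0, 0, 0]], "spin": [0, 0], "jaw": [0.6, 0.6]}}

```text
t: 14.9
ee_pos: [0.5372, 0.0236, 0.0284]
orientation: [0.749, 0.663, -0.0, -0.0]
force: [-0.2, -0.8, -1.5]
gripper_width: 0.0403
gripper_force: 60.7
```

>>> {"api": "send_rows", "payload": {"dp": [[0, 0, -0.02], [0, 0, 0]], "spin": [0, 0], "jaw": [0.6, 0.6]}}

```text
t: 15.07
ee_pos: [0.5373, 0.0237, 0.0278]
orientation: [0.749, 0.663, 0.0, 0.0]
force: [-0.5, -0.8, 0.7]
gripper_width: 0.0402
gripper_force: 61.1
```

>>> {"api": "send_rows", "payload": {"dp": [[0, 0, -0.015], [0, 0, 0]], "spin": [0, 0], "jaw": [0.6, 0.6]}}

```text
t: 15.23
ee_pos: [0.5374, 0.0237, 0.0277]
orientation: [0.749, 0.663, 0.0, 0.0]
force: [-2.7, -0.8, 6.3]
gripper_width: 0.0399
gripper_force: 61.7
```

Seated. I'll ease the load and open gently.

>>> {"api": "send_rows", "payload": {"dp": [[0, 0, 0.012], [0, 0, 0], [0, 0, 0], [0, 0, 0], [0, 0, 0], [0, 0, 0], [0, 0, 0]], "spin": [0, 0, 0, 0, 0, 0, 0], "jaw": [0.6, 0.1, 0.03, -0.05, -0.15, -0.3, -0.3], "grip_force": 20}}

```text
t: 15.82
ee_pos: [0.5372, 0.0236, 0.0275]
orientation: [0.749, 0.663, -0.0, -0.0]
force: [-0.7, 0.1, 0.8]
gripper_width: 0.0556
gripper_force: 0.0
```

>>> {"api": "send_rows", "payload": {"dp": [[0, 0, 0.1], [0, 0, 0.2], [0, 0, 0.4], [0, 0, 0.8], [0, 0, 0.8], [0, 0, 0.8], [0, 0, 0.8], [0, 0, 0.3], [0, 0, 0], [0, 0, 0]], "spin": [0, 0, 0, 0, 0, 0, 0, 0, 0, 0], "jaw": [-0.35, -0.35, -0.35, -0.35, -0.35, -0.35, -0.35, -0.35, -0.35, -0.35]}}

```text
t: 16.65
ee_pos: [0.5375, 0.0236, 0.1963]
orientation: [0.749, 0.663, 0.0, 0.001]
force: [-0.8, -1.2, -0.1]
gripper_width: 0.0577
gripper_force: 0.0
```

```bash
python3 st.py; python3 - <<'E'
from h import *
c=manip.calibration("wrist"); im=manip.capture("wrist")[:,:,::-1].copy()
S=(.5365,.0255)
L=[((*S,.010,.051),(0,255,0)),((*S,.028,.028),(0,0,255))]
a=view(im,c,L,(150,60,220,200),2)
b=cv2.resize(manip.capture("scene")[150:300,210:320,::-1],(330,450))
o=np.zeros((450,780,3),np.uint8);o[:400,:440]=a;o[:,450:]=b
cv2.imwrite("pics/end.png",o)
E
```

```text
16.65 yaw turn deg 65.36 p [0.5375 0.0236 0.1963] F [-0.8 -1.2 -0.1] M [ 0.011  0.01  -0.045] q7 -0.45 w 0.0577
```

View pics/end.png

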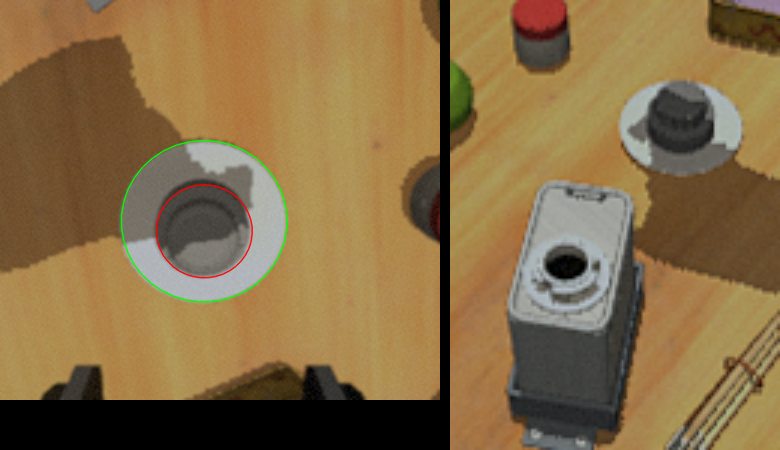

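The cap stands mouth down in the middle of the saucer, on the red ring at about (204,231). The can is open in its holder, and nothing else has moved.

```bash
python3 -c "
from cell import manip
print(manip.job_done())"
```

```text
the job is handed in; nothing more can be done
None
```

The can is open and still in its holder, the cap is mouth down in the middle of the saucer, and the job was handed in at about 17 s; the hand-in call returned no verdict.

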